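# Uncover the heater console and start it with its three keys in order

### The job

The bucket lid is lying over the sloping water-heater console: take it off by its handle and lay it flat, handle up, on the bare ledge to the right. Then start the heater by pressing its spring keys one at a time: first the long bar, then the round one, then the cross, each gently but fully home for a moment and let up again before the next. Leave the other bath things where they are.

Things in the scene. Friction and masses are not known exactly. Their poses are not given: they have to be found in the camera images.
- console: Fixed aluminium heater console: tray 190 x 260 mm on a stand, sloping 22 degrees, face up and towards the robot. Origin under its middle on the ledge; x level to the back (rising) side, y along the key row. Tray floor middle 55 mm above the origin; square to the floor the tray sides stand 32 mm high, the front lip 42 mm. Three keys in one row along y, 78 mm apart, in any order.
- bucket_lid: Loose orange plastic bucket lid, about 220 g: disc 170 mm across, 10 mm thick, lying on the sloping tray sides over the keys. Origin in the centre of its underside, z square to the disc up through the handle. Handle: a bridge across the middle along its y axis, bar 84 mm long, 16 mm wide (along x), top 50 mm and underside 38 mm above the origin.
- bare_spot (a point): Point on the ledge surface in the middle of the bare stretch to the robot's right, free for at least 110 mm all round.
- bar_unit: Fixed mounting plate of the white spring key shaped as a long straight bar, 90 mm up the slope by 36 mm wide. Origin on the tray floor under the key's centre; z square out of the tray (22 degrees off vertical, towards the robot) is the key's line of travel, x up the slope, y along the row. The key's top when up is 20 to 32 mm from here along z, set anew each time: feel for it.
- bar_key (a joint): How far the bar key is pressed in, m: 0 up, 0.012 at its hard stop (fully home). The spring pushes back with 3 N at the top, 10 N at 0.008 and 14 N at the stop, and returns the key when it is let go. Its contact is made past 0.008, which counts as home; over 30 N breaks it.
- round_unit: Fixed mounting plate of the white spring key shaped as a round disc, 60 mm across. Origin on the tray floor under the key's centre; z square out of the tray (22 degrees off vertical, towards the robot) is the key's line of travel, x up the slope, y along the row. The key's top when up is 20 to 32 mm from here along z, set anew each time: feel for it.
- round_key (a joint): How far the round key is pressed in, m: 0 up, 0.012 at its hard stop (fully home). The spring pushes back with 3 N at the top, 10 N at 0.008 and 14 N at the stop, and returns the key when it is let go. Its contact is made past 0.008, which counts as home; over 30 N breaks it.
- cross_unit: Fixed mounting plate of the white spring key shaped as a plus-shaped cross, two crossing arms 66 mm long and 24 mm wide. Origin on the tray floor under the key's centre; z square out of the tray (22 degrees off vertical, towards the robot) is the key's line of travel, x up the slope, y along the row. The key's top when up is 20 to 32 mm from here along z, set anew each time: feel for it.
- cross_key (a joint): How far the cross key is pressed in, m: 0 up, 0.012 at its hard stop (fully home). The spring pushes back with 3 N at the top, 10 N at 0.008 and 14 N at the stop, and returns the key when it is let go. Its contact is made past 0.008, which counts as home; over 30 N breaks it.
- lota: Bystander, to be left alone: squat steel lota, 112 mm wide, 90 mm high. Origin at its underside.
- soap_dish: Bystander, to be left alone: green ceramic soap dish with soap, 130 x 90 x 31 mm. Origin at its underside.
- brush_cup: Bystander, to be left alone: steel cup with two toothbrushes, 74 mm wide, 180 mm high. Origin at its underside.
- bottle: Bystander, to be left alone: white bottle, 64 mm wide, 180 mm high. Origin at its underside.
- mug: Bystander, to be left alone: grey mug, 84 mm wide, 90 mm high. Origin at its underside.
- scrub_brush: Bystander, to be left alone: flat-headed brush with a wooden handle, 170 mm long, lying. Origin at its underside.
Mind the look-alikes: they are no part of the job. Of the things like the bucket_lid, leave any that is blue; of the rest the smaller one is meant.

How it is judged:
On the way, in this order (a step that is already met when the one before it is completed fails the run):
1. the lid lies flat on the ledge, handle up, let go (height (world z) of bucket_lid between -0.005 and 0.008 m and angle between bucket_lid's own z axis and vertical below 0.1 rad and linear speed of bucket_lid below 0.02 m/s and contact force between the fingers and bucket_lid below 0.1 N), for 0.2 s.
2. the long bar key is fully home, the other two are up (value of joint bar_key above 0.008 m and value of joint each of round_key, cross_key below 0.003 m), for 0.1 s.
3. the round key is fully home, the other two are up (value of joint round_key above 0.008 m and value of joint each of bar_key, cross_key below 0.003 m), for 0.1 s.
4. the cross-shaped key is fully home, the other two are up (value of joint cross_key above 0.008 m and value of joint each of bar_key, round_key below 0.003 m), for 0.1 s.
At the end, for the whole second after the job is handed in: The lid lies at rest flat on the ledge (underside within 8 mm of it, tilt under 0.1 rad), handle up and released, and all three keys are up again (within 2 mm) (all of step 1 and value of joint each of bar_key, round_key, cross_key below 0.002 m); the robot touches nothing.
It fails at once if two keys pushed in at once (each more than 4 mm) (value of joint each of bar_key, round_key above 0.004 m or value of joint each of bar_key, cross_key above 0.004 m or value of joint each of round_key, cross_key above 0.004 m).
It fails at once if a key pushed with more than 30 N (contact force between anything else and bar_unit above 30 N or contact force between anything else and round_unit above 30 N or contact force between anything else and cross_unit above 30 N).
It fails at once if a bystander moved more than 25 mm (distance of any of lota, soap_dish, brush_cup, bottle, mug, scrub_brush from where it was at the start of the episode above 0.025 m).
It also fails if it takes over 64 s, if anything falls off the work surface, if the arm or the gripper's body presses on something with over 40 N, if the wrist force passes 120 N, or if a joint passes its speed limit or range.

### The arm

A 7-joint arm with a two-finger parallel gripper is mounted at the origin on the work surface. World frame = base frame: x ahead of the robot, y to its left, z up, the work surface at z = 0. Lengths are in m, angles in rad, forces in N, time in s.
With the tool pointing down it reaches from about 0.4 to 0.75 m from the base axis. Payload 19.5 kg.
Tool frame: the origin (TCP) lies midway between the tips of the shut fingers; the grasp point (between the pads) lies 19 mm behind it; z points along the fingers, y is the line along which they close (so a half turn about z gives the same grasp; the last joint's range is limited). The gripper opens to 85 mm and grips with 20 to 120 N. Pads are 22 mm wide; open, the fingers measure 114 mm over their backs; the gripper's body (76 mm by 85 mm) begins 54 mm behind the grasp point. The pads swing forward as they close: fully open they stand 13 mm farther back than shut.
Start: joints at [1.227, 0.707, -0.028, 1.485, 0.022, 0.951, -0.075], TCP at [0.171, -0.549, 0.231] pointing down, gripper open.
Joint ranges: [-2.71, 2.71], [-0.32, 2.16], [-1.57, 1.52], [0, 2.45], [-1.46, 4.6], [0, 2.02], [-2.83, 2.83]. Speed limits (rad/s): [1.89, 1.89, 2.57, 2.57, 3.01, 3.01, 3.01].

### API

Orientations are given as a unit quaternion [x, y, z, w].
In Python, from rig import * gives the robot as it stands.
- The arm moves only by the tool apply_moves, never from a script. Its arguments are lists of equal length, an entry for each row: "xyz": the shift along the tool's x, y, z in cm, a list of three; "rot": the turn, a rotation vector about the tool's x, y, z in rad, a list of three; "claw": the opening, from 0 (shut) to 1 (fully open). In form: {"xyz": [[dx, dy, dz], ...], "rot": [[rx, ry, rz], ...], "claw": [claw, ...]}. A call has 1 to 12 rows; each row shifts and turns the commanded pose from where the row before left it, along the tool's axes as they then stand; what a row does not reach is not made up. A row lasts 1/10 s, in which the tool goes at most 50 mm and 8.59 degrees, less where a joint would pass 70% of its speed; a pose out of reach is approached as far as the arm can. A call with a gripper value outside its range is refused whole. The fingers move at their own pace and stop on an object; "force" is the grip in N (left out, the last holds). Time passes only in rows, so rows that do not move let the fingers close. It gives the time, the measured TCP pose, the force, the opening and the grip force at its end, in the units of the state.
- get_obs(): the state, without advancing time (a new reading comes with each control period).
- read_camera(name): name is "scene" or "top"; returns a dict with "image" (420x560x3 uint8, blue, green, red), "mtx" (3x3 intrinsics, pixels), "k1" (the pictures are not rectified: a ray, as slopes to the right and down, at radius r is drawn at 1 + k1 r^2 times it, then the intrinsics apply), "T" (4x4, takes a point from camera to world coordinates). Camera axes: x right, y up, looking along -z (the intrinsics and any distortion apply to the point x, -y, -z); pixel columns grow to the right and rows downward; lengths in m; the calibration is good to about 2 mm. A picture is of the moment at which its call begins. There is no depth.
- sign_off(): hands the job in; it is judged then, once.
The state is a dict: "clock": time; "q": joint angles; "qvel": joint speeds; "joint_efforts": joint torques, N m; "eef_pos": TCP position; "orientation": TCP orientation; "contact_force": force on the tool from outside, world axes, zero at the start; "torque": the same for the moment, N m; "opening": opening from 0.0 (shut) to 1.0 (fully open); "grasp_force": force on a finger pad.
Only numpy, scipy, OpenCV 4.12 (cv2) and the standard library are available. Lean on these libraries where they do the work, as an engineer would, in place of code of your own. Each camera call takes 0.05 s, during which the arm holds its last target. There are 200 camera calls.

## Working session

There is one attempt and no reset: what is moved stays moved. The work goes in short steps, Python scripts to look and compute and a tool call to move; the robot and the scene stay as the last step left them, time stands still between calls to the robot, and variables do not carry over. Pictures are saved under pics/ and viewed, at most 10 in all, crops included, and the job is handed in when it is done.

Besides the shell and the picture viewer there is one more tool, called after "Call:" in YAML: its name, and indented under it one key for each argument. apply_moves: Moves the arm, as the interface text tells. Its arguments: {"type":"object","properties":{"xyz":{"type":"array","items":{"type":"array","items":{"type":"number"}}},"rot":{"type":"array","items":{"type":"array","items":{"type":"number"}}},"claw":{"type":"array","items":{"type":"number"}},"force":{"type":"number"}},"required":["xyz","rot","claw"]}

```bash
ls; mkdir -p pics; python3 - <<'E'
from rig import *
import cv2,numpy as np
print(get_obs())
for n in("scene","top"):
    d=read_camera(n); cv2.imwrite(f"pics/{n}0.png",d["image"]); print(n,d["mtx"].tolist(),d["k1"],np.round(d["T"],4).tolist())
E
```

```text
pics
{'clock': 0.0, 'q': array([ 1.22731169,  0.70709027, -0.02765699,  1.48497144,  0.02201181,
        0.95092707, -0.07550947]), 'qvel': array([-0.00145833, -0.00144168,  0.00018171,  0.00080416,  0.00039865,
       -0.00054296, -0.00017613]), 'joint_efforts': array([-1.07872597e-04, -8.83203363e+01,  1.23439986e+00, -2.36165947e+01,
        1.67714583e-02,  6.70725000e-03,  1.04108040e-04]), 'eef_pos': array([ 0.17084165, -0.54876117,  0.23084091]), 'orientation': array([ 9.88635129e-01,  1.50333906e-01, -9.17553016e-05, -5.39039498e-04]), 'contact_force': array([-0.43855782, -0.1726344 , -0.16465512]), 'torque': array([-0.03385289, -0.05517473,  0.06154754]), 'grasp_force': 0.0, 'opening': 0.9999645535946302}
scene [[468.14081553677465, 0.0, 278.19873931906255], [0.0, 468.14081553677465, 207.04943148044288], [0.0, 0.0, 1.0]] -0.07075359497958485 [[-0.7527, -0.3439, 0.5614, 1.2413], [0.6584, -0.398, 0.6389, 0.756], [0.0037, 0.8505, 0.526, 0.7802], [0.0, 0.0, 0.0, 1.0]]
top [[381.14850470019826, 0.0, 276.2938278090084], [0.0, 381.14850470019826, 203.3495695702575], [0.0, 0.0, 1.0]] 0.025506440677661724 [[-0.0293, 0.9896, -0.1409, 0.3807], [-0.9995, -0.0275, 0.015, -0.067], [0.011, 0.1412, 0.9899, 1.1049], [0.0, 0.0, 0.0, 1.0]]
```

View pics/scene0.png

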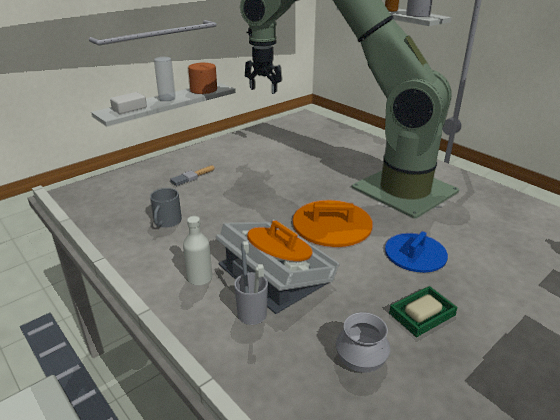

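View pics/top0.png

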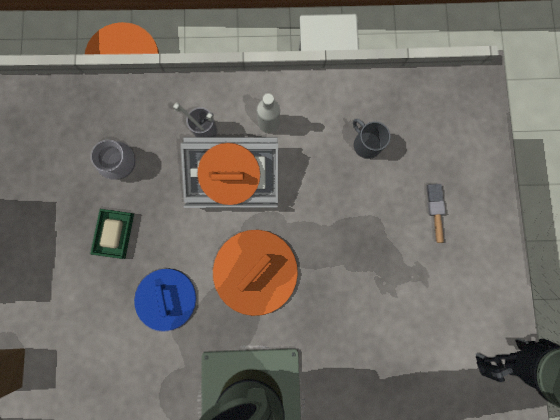

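The scene view shows the small orange lid on the console at about (280,243), with the large orange lid (332,222) and the blue lid (416,250) as look-alikes. In the top view the target is at (228,174), the handle runs along world y, and the bare stretch is around (340,240).

```bash
cat > h.py <<'E'
from rig import *
import cv2,numpy as np
def cam(n):
    d=read_camera(n); d["T"]=np.array(d["T"]); return d
def ray(d,uv):
    uv=np.atleast_2d(np.array(uv,float)); K=np.array(d["mtx"])
    s=(uv-[K[0,2],K[1,2]])/[K[0,0],K[1,1]]
    p=s.copy()
    for _ in range(20): p=s/(1+d["k1"]*(p**2).sum(1,keepdims=True))
    D=np.c_[p[:,0],-p[:,1],-np.ones(len(p))]@d["T"][:3,:3].T
    return d["T"][:3,3],D/np.linalg.norm(D,axis=1,keepdims=True)
def onplane(d,uv,p0,n=(0,0,1)):
    o,D=ray(d,uv); n=np.array(n,float)
    return o+D*(((np.array(p0)-o)@n)/(D@n))[:,None]
def tri(d1,a,d2,b):
    o1,D1=ray(d1,a);o2,D2=ray(d2,b);out=[]
    for u,v in zip(D1,D2):
        t=np.linalg.lstsq(np.c_[u,-v],o2-o1,rcond=None)[0]
        x,y=o1+u*t[0],o2+v*t[1]; out.append(np.r_[(x+y)/2,np.linalg.norm(x-y)])
    return np.array(out)
def proj(d,P):
    P=np.atleast_2d(P);q=(P-d["T"][:3,3])@d["T"][:3,:3]
    s=np.c_[q[:,0]/-q[:,2],-q[:,1]/-q[:,2]]; s=s*(1+d["k1"]*(s**2).sum(1,keepdims=True))
    K=np.array(d["mtx"]); return s*[K[0,0],K[1,1]]+[K[0,2],K[1,2]]
E
python3 - <<'E'
from h import *
d=cam("scene");i=d["image"][205:315,205:345]; a=cv2.resize(i,None,fx=4.2,fy=4.2,interpolation=cv2.INTER_CUBIC)
d=cam("top");i=d["image"][125:220,170:290]; b=cv2.resize(i,None,fx=5,fy=5,interpolation=cv2.INTER_CUBIC)
cv2.imwrite("pics/a.png",a);cv2.imwrite("pics/b.png",b)
E
```

```text
(no output)
```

View pics/a.png

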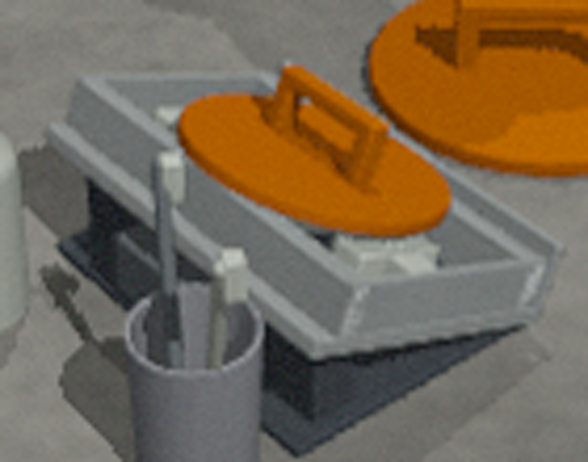

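View pics/b.png

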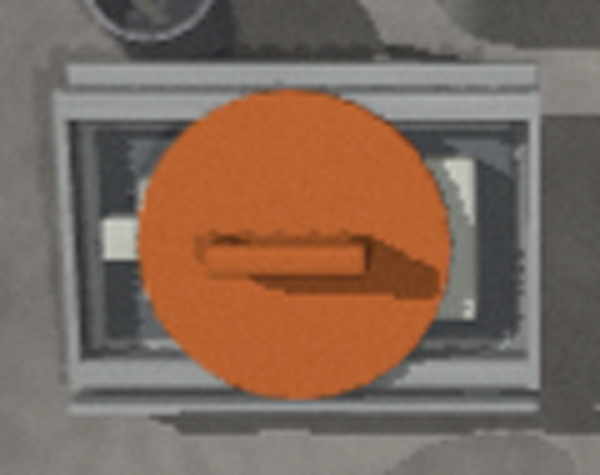

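The scene crop shows the lid lying on the front and back walls, its handle top running (288,68)–(385,128) in the crop. The top crop shows the cross arm at left (120,238), the bar at right (460,240) and the round key hidden in the middle. The handle bar is (205–367, 243–277) in the crop.

```bash
python3 - <<'E'
from h import *
s=cam("scene");t=cam("top")
S=lambda x,y:((x+.5)/4.2+205-.5,(y+.5)/4.2+205-.5); T=lambda x,y:((x+.5)/5+170-.5,(y+.5)/5+125-.5)
# handle bar top face: ends (mid width) ; rim corners
print("handle +y,-y ends",tri(s,[S(376,133),S(292,72)],t,[T(206,260),T(367,258)]).round(4).tolist())
# disc lowest/left/right edge in world extremes
hsv=cv2.cvtColor(t["image"],cv2.COLOR_BGR2HSV)
m=cv2.inRange(hsv,(3,120,60),(20,255,255)); n,l,st,c=cv2.connectedComponentsWithStats(m)
k=l[174,215]; cn=max(cv2.findContours((l==k).astype(np.uint8),0,1)[0],key=cv2.contourArea)[:,0,:]
h=cv2.convexHull(cn)[:,0,:].astype(float)
for a in (0,14,18,22,26):
  for z in (.09,.1,.11):
    a_=np.radians(a); nn=np.array([-np.sin(a_),0,np.cos(a_)])
    o=onplane(t,[[228.5,173.5]],(0,0,z))[0]
    P=onplane(t,h,o,nn); x=np.array([np.cos(a_),0,np.sin(a_)])
    q=np.c_[(P-o)@x,P[:,1]].astype(np.float32); e=cv2.fitEllipse(q)
    print(a,z,np.round(e[1],4),round(e[2],1),(o+x*e[0][0]+np.array([0,e[0][1]-0,0])*[0,1,0]-[0,o[1],0]).round(4))
# rim corners outer (top view at rim, scene view) 
for nm,a,b in (("back+y",None,T(55,92)),("back-y",None,T(540,92)),("front-y",None,T(540,389)),("front+y",None,T(72,389))):
  print(nm,onplane(t,[b],(0,0,.1))[0].round(4))
E
```

```text
handle +y,-y ends [[0.5976, 0.0861, 0.1228, 0.0045], [0.5945, 0.0038, 0.1227, 0.0011]]
0 0.09 [0.1665 0.1739] 124.7 [0.6117 0.0451 0.09  ]
0 0.1 [0.1649 0.1722] 124.7 [0.6094 0.044  0.1   ]
0 0.11 [0.1632 0.1705] 124.7 [0.6071 0.0429 0.11  ]
14 0.09 [0.1667 0.1695] 151.0 [0.61   0.0451 0.0899]
14 0.1 [0.165  0.1678] 151.0 [0.6077 0.044  0.0999]
14 0.11 [0.1634 0.1662] 151.0 [0.6055 0.0429 0.1099]
18 0.09 [0.1677 0.1691] 152.7 [0.6096 0.0451 0.0897]
18 0.1 [0.1661 0.1675] 152.7 [0.6073 0.044  0.0997]
18 0.11 [0.1644 0.1658] 152.7 [0.605  0.0429 0.1097]
22 0.09 [0.1689 0.1695] 85.7 [0.6091 0.0451 0.0894]
22 0.1 [0.1672 0.1679] 85.7 [0.6069 0.044  0.0994]
22 0.11 [0.1655 0.1662] 85.7 [0.6046 0.0429 0.1094]
26 0.09 [0.1687 0.1721] 77.5 [0.6087 0.0451 0.0891]
26 0.1 [0.1671 0.1704] 77.5 [0.6064 0.044  0.0991]
26 0.11 [0.1654 0.1687] 77.5 [0.6042 0.0429 0.1091]
back+y [0.6961 0.1722 0.1   ]
back-y [ 0.6895 -0.0907  0.1   ]
front-y [ 0.5262 -0.0858  0.1   ]
front+y [0.533  0.1624 0.1   ]
```

```bash
python3 - <<'E'
from h import *
s=cam("scene");t=cam("top")
a=np.radians(22);yaw=.03
R=np.array([[np.cos(yaw),-np.sin(yaw),0],[np.sin(yaw),np.cos(yaw),0],[0,0,1]])
x=R@[np.cos(a),0,np.sin(a)];y=R@[0,1,0];n=R@[-np.sin(a),0,np.cos(a)]
print("yaw from rim edges handled separately")
for z in(.118,.123,.128,.133):
  c=onplane(t,[[(286.5)/5+169.5,(259.5)/5+124.5]],(0,0,z))[0]
  q=[c+42*y/1e3*i+8*x/1e3*j for i,j in((1,1),(1,-1),(-1,-1),(-1,1))]
  print(z,c.round(4),"scene",((proj(s,q)-204.5)*4.2).round(0).tolist(),"top",((proj(t,q)-[169.5,124.5])*5).round(0).tolist())
E
python3 - <<'E'
from h import *
s=cam("scene");i=s["image"][215:265,240:320];cv2.imwrite("pics/c.png",cv2.resize(i,None,fx=10,fy=10,interpolation=cv2.INTER_CUBIC))
E
```

```text
yaw from rim edges handled separately
0.118 [0.5965 0.0464 0.118 ] scene [[377.0, 142.0], [395.0, 140.0], [297.0, 81.0], [279.0, 82.0]] top [[205.0, 249.0], [208.0, 279.0], [367.0, 270.0], [365.0, 240.0]]
0.123 [0.5954 0.0458 0.123 ] scene [[378.0, 133.0], [396.0, 132.0], [298.0, 73.0], [280.0, 74.0]] top [[205.0, 249.0], [208.0, 279.0], [368.0, 270.0], [365.0, 240.0]]
0.128 [0.5943 0.0452 0.128 ] scene [[379.0, 125.0], [397.0, 124.0], [299.0, 65.0], [280.0, 66.0]] top [[204.0, 249.0], [207.0, 279.0], [368.0, 270.0], [366.0, 240.0]]
0.133 [0.5932 0.0446 0.133 ] scene [[380.0, 117.0], [398.0, 115.0], [299.0, 57.0], [281.0, 58.0]] top [[204.0, 249.0], [207.0, 279.0], [369.0, 270.0], [366.0, 240.0]]
```

View pics/c.png

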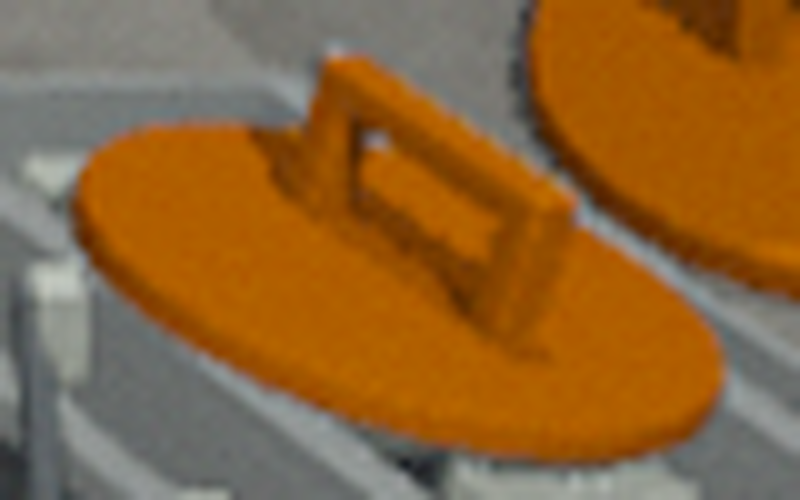

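The close-up gives handle-top corners of about (530,208), (575,198), (365,58) and (330,52), so the top is at z≈0.127 with yaw≈0. Next I'll plan the approach.

```bash
cat >> h.py <<'E'
from scipy.linalg import expm,logm
from scipy.spatial.transform import Rotation as Rn
def tilt(a,yaw=0):  # tool pose, z into slope a deg, y up the slope, x ~ world y
    return (Rn.from_euler('z',yaw)*Rn.from_matrix(np.c_[[0,1,0],[np.cos(np.radians(a)),0,np.sin(np.radians(a))],[np.sin(np.radians(a)),0,-np.cos(np.radians(a))]])).as_matrix()
def M(p,R): m=np.eye(4);m[:3,:3]=R;m[:3,3]=p;return m
def cur():
    o=get_obs(); return M(o["eef_pos"],Rn.from_quat(o["orientation"]).as_matrix())
def rows(A,B,n):
    d=np.real(expm(logm(np.linalg.inv(A)@B)/n)); r=Rn.from_matrix(d[:3,:3]).as_rotvec()
    print(n,"rows xyz",(d[:3,3]*100).round(2).tolist(),"rot",r.round(4).tolist(),"|mm|",round(np.linalg.norm(d[:3,3])*1e3,1),"deg",round(np.degrees(np.linalg.norm(r)),2))
    print(" path",[ (A@np.linalg.matrix_power(d,i))[:3,3].round(2).tolist() for i in range(0,n+1,4)])
E
python3 - <<'E'
from h import *
t=cam("top"); print("bare",onplane(t,[[340,230],[345,235]],(0,0,0)).round(3).tolist())
A=cur();P=M([.555,.045,.225],tilt(22))
rows(A,P,18); rows(P,M([.604,.045,.103],tilt(22)),10)
E
```

```text
bare [[0.455, -0.266, 0.0], [0.44, -0.28, 0.0]]
18 rows xyz [4.17, -0.44, 0.13] rot [-0.0184, 0.0135, -0.0696] |mm| 42.0 deg 4.2
 path [[0.17, -0.55, 0.23], [0.32, -0.47, 0.23], [0.44, -0.35, 0.23], [0.52, -0.2, 0.23], [0.55, -0.04, 0.23]]
10 rows xyz [0.0, -0.0, 1.31] rot [0.0, 0.0, 0.0] |mm| 13.1 deg 0.0
 path [[0.56, 0.04, 0.22], [0.57, 0.04, 0.18], [0.59, 0.04, 0.13]]
```

Call:
apply_moves:
  xyz:
    - [4.17, -0.44, 0.13]
    - [4.17, -0.44, 0.13]
    - [4.17, -0.44, 0.13]
    - [4.17, -0.44, 0.13]
    - [4.17, -0.44, 0.13]
    - [4.17, -0.44, 0.13]
    - [4.17, -0.44, 0.13]
    - [4.17, -0.44, 0.13]
    - [4.17, -0.44, 0.13]
  rot:
    - [-0.0184, 0.0135, -0.0696]
    - [-0.0184, 0.0135, -0.0696]
    - [-0.0184, 0.0135, -0.0696]
    - [-0.0184, 0.0135, -0.0696]
    - [-0.0184, 0.0135, -0.0696]
    - [-0.0184, 0.0135, -0.0696]
    - [-0.0184, 0.0135, -0.0696]
    - [-0.0184, 0.0135, -0.0696]
    - [-0.0184, 0.0135, -0.0696]
  claw: [1, 1, 1, 1, 1, 1, 1, 1, 1]

```text
clock: 1.4
eef_pos: [0.4597, -0.3127, 0.2308]
orientation: [0.889, 0.448, 0.072, 0.072]
contact_force: [1.0, 0.7, 0.1]
opening: 1.001
grasp_force: 0.0
```

Call:
apply_moves:
  xyz:
    - [4.17, -0.44, 0.13]
    - [4.17, -0.44, 0.13]
    - [4.17, -0.44, 0.13]
    - [4.17, -0.44, 0.13]
    - [4.17, -0.44, 0.13]
    - [4.17, -0.44, 0.13]
    - [4.17, -0.44, 0.13]
    - [4.17, -0.44, 0.13]
    - [4.17, -0.44, 0.13]
    - [0, 0, 0]
    - [0, 0, 0]
  rot:
    - [-0.0184, 0.0135, -0.0696]
    - [-0.0184, 0.0135, -0.0696]
    - [-0.0184, 0.0135, -0.0696]
    - [-0.0184, 0.0135, -0.0696]
    - [-0.0184, 0.0135, -0.0696]
    - [-0.0184, 0.0135, -0.0696]
    - [-0.0184, 0.0135, -0.0696]
    - [-0.0184, 0.0135, -0.0696]
    - [-0.0184, 0.0135, -0.0696]
    - [0, 0, 0]
    - [0, 0, 0]
  claw: [1, 1, 1, 1, 1, 1, 1, 1, 1, 1, 1]

```text
clock: 2.5
eef_pos: [0.5537, 0.0457, 0.2253]
orientation: [0.693, 0.695, 0.135, 0.135]
contact_force: [0.2, -1.2, 0.9]
opening: 1.005
grasp_force: 0.0
```

```bash
python3 - <<'E'
from h import *
A=cur();print(A.round(3));print(get_obs()["q"].round(2))
rows(A,M([.604,.045,.103],tilt(22)),10)
E
```

```text
[[-0.002  0.927  0.374  0.554]
 [ 1.     0.002 -0.     0.046]
 [-0.001  0.374 -0.927  0.225]
 [ 0.     0.     0.     1.   ]]
[-0.18  0.56 -0.    1.99  0.31  0.22 -0.47]
10 rows xyz [-0.01, 0.01, 1.32] rot [-0.0, 0.0, 0.0002] |mm| 13.2 deg 0.01
 path [[0.55, 0.05, 0.23], [0.57, 0.05, 0.18], [0.59, 0.05, 0.13]]
```

Tracks well. I'll descend along the tool axis, then close on the handle.

Call:
apply_moves:
  xyz:
    - [0, 0, 2]
    - [0, 0, 2]
    - [0, 0, 2]
    - [0, 0, 2]
    - [0, 0, 2]
    - [0, 0, 1.6]
    - [0, 0, 1.6]
    - [0, 0, 0]
  rot:
    - [0, 0, 0]
    - [0, 0, 0]
    - [0, 0, 0]
    - [0, 0, 0]
    - [0, 0, 0]
    - [0, 0, 0]
    - [0, 0, 0]
    - [0, 0, 0]
  claw: [1, 1, 1, 1, 1, 1, 1, 1]

```text
clock: 3.3
eef_pos: [0.6065, 0.0436, 0.1045]
orientation: [0.695, 0.694, 0.132, 0.133]
contact_force: [-0.4, -0.6, 0.7]
opening: 1.0
grasp_force: 0.0
```

Call:
apply_moves:
  xyz:
    - [0, 0, 0]
    - [0, 0, 0]
    - [0, 0, 0]
    - [0, 0, 0]
    - [0, 0, 0]
    - [0, 0, 0]
    - [0, 0, 0]
    - [0, 0, 0]
  rot:
    - [0, 0, 0]
    - [0, 0, 0]
    - [0, 0, 0]
    - [0, 0, 0]
    - [0, 0, 0]
    - [0, 0, 0]
    - [0, 0, 0]
    - [0, 0, 0]
  claw: [0, 0, 0, 0, 0, 0, 0, 0]
  force: 50

```text
clock: 4.1
eef_pos: [0.606, 0.0452, 0.1061]
orientation: [0.695, 0.694, 0.132, 0.133]
contact_force: [-6.1, 0.2, 7.5]
opening: 0.184
grasp_force: 48.8
```

Call:
apply_moves:
  xyz:
    - [0, 0, -0.5]
    - [0, 0, -1]
    - [0, 0, -2]
    - [0, 0, -2.5]
    - [0, 0, -2.5]
    - [0, 0, -2.5]
    - [0, 0, -2]
    - [0, 0, -1]
    - [0, 0, 0]
  rot:
    - [0, 0, 0]
    - [0, 0, 0]
    - [0, 0, 0]
    - [0, 0, 0]
    - [0, 0, 0]
    - [0, 0, 0]
    - [0, 0, 0]
    - [0, 0, 0]
    - [0, 0, 0]
  claw: [0, 0, 0, 0, 0, 0, 0, 0, 0]

```text
clock: 5.0
eef_pos: [0.5546, 0.0454, 0.2371]
orientation: [0.694, 0.694, 0.133, 0.134]
contact_force: [1.8, -0.3, -2.2]
opening: 0.177
grasp_force: 49.8
```

```bash
python3 - <<'E'
from h import *
o=get_obs();print(o["contact_force"],o["opening"],o["grasp_force"])
A=cur();print(A.round(3))
y=np.arctan2(-.26,.47)
for yaw in(-.5,-.55): 
  P=M([.46,-.26,.16],tilt(0,yaw)); rows(A,P,14); rows(P,M([.46,-.26,.026],tilt(0,yaw)),10)
s=cam("scene");t=cam("top");a=s["image"][120:320,160:400];b=t["image"][100:300,150:390]
cv2.imwrite("pics/d.png",cv2.resize(np.hstack([a,b]),None,fx=1.6,fy=1.6))
E
```

```text
[ 1.83916235 -0.26595159 -2.24046419] 0.17713710402071384 49.83233571052551
[[ 0.     0.929  0.37   0.555]
 [ 1.     0.    -0.001  0.045]
 [-0.001  0.37  -0.929  0.237]
 [ 0.     0.     0.     1.   ]]
14 rows xyz [-2.32, -0.26, 0.48] rot [0.0266, -0.0067, 0.0353] |mm| 23.8 deg 2.56
 path [[0.55, 0.05, 0.24], [0.55, -0.05, 0.22], [0.52, -0.14, 0.19], [0.48, -0.22, 0.17]]
10 rows xyz [0.0, 0.0, 1.34] rot [0.0, 0.0, -0.0] |mm| 13.4 deg 0.0
 path [[0.46, -0.26, 0.16], [0.46, -0.26, 0.11], [0.46, -0.26, 0.05]]
14 rows xyz [-2.33, -0.21, 0.48] rot [0.0264, -0.0074, 0.0388] |mm| 23.9 deg 2.72
 path [[0.55, 0.05, 0.24], [0.55, -0.05, 0.22], [0.52, -0.14, 0.19], [0.49, -0.22, 0.17]]
10 rows xyz [-0.0, -0.0, 1.34] rot [0.0, 0.0, -0.0] |mm| 13.4 deg 0.0
 path [[0.46, -0.26, 0.16], [0.46, -0.26, 0.11], [0.46, -0.26, 0.05]]
```

View pics/d.png

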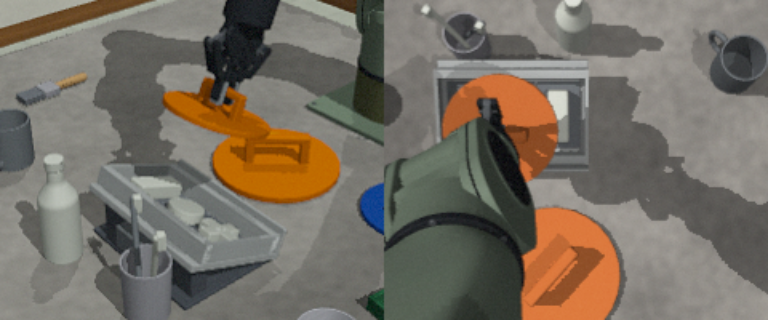

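The picture shows the lid held level in the gripper. The keys are uncovered in the order bar (−y), round (middle), cross (+y). Now I'll carry the lid to the bare spot.

Call:
apply_moves:
  xyz:
    - [-2.32, -0.26, 0.48]
    - [-2.32, -0.26, 0.48]
    - [-2.32, -0.26, 0.48]
    - [-2.32, -0.26, 0.48]
    - [-2.32, -0.26, 0.48]
    - [-2.32, -0.26, 0.48]
    - [-2.32, -0.26, 0.48]
  rot:
    - [0.0266, -0.0067, 0.0353]
    - [0.0266, -0.0067, 0.0353]
    - [0.0266, -0.0067, 0.0353]
    - [0.0266, -0.0067, 0.0353]
    - [0.0266, -0.0067, 0.0353]
    - [0.0266, -0.0067, 0.0353]
    - [0.0266, -0.0067, 0.0353]
  claw: [0, 0, 0, 0, 0, 0, 0]

```text
clock: 5.8
eef_pos: [0.5295, -0.1151, 0.1949]
orientation: [0.787, 0.609, 0.066, 0.066]
contact_force: [0.4, -0.1, -1.5]
opening: 0.178
grasp_force: 49.8
```

Call:
apply_moves:
  xyz:
    - [-2.32, -0.26, 0.48]
    - [-2.32, -0.26, 0.48]
    - [-2.32, -0.26, 0.48]
    - [-2.32, -0.26, 0.48]
    - [-2.32, -0.26, 0.48]
    - [-2.32, -0.26, 0.48]
    - [-2.32, -0.26, 0.48]
    - [0, 0, 0]
    - [0, 0, 0]
  rot:
    - [0.0266, -0.0067, 0.0353]
    - [0.0266, -0.0067, 0.0353]
    - [0.0266, -0.0067, 0.0353]
    - [0.0266, -0.0067, 0.0353]
    - [0.0266, -0.0067, 0.0353]
    - [0.0266, -0.0067, 0.0353]
    - [0.0266, -0.0067, 0.0353]
    - [0, 0, 0]
    - [0, 0, 0]
  claw: [0, 0, 0, 0, 0, 0, 0, 0, 0]

```text
clock: 6.7
eef_pos: [0.4597, -0.2601, 0.1574]
orientation: [0.86, 0.51, -0.001, -0.001]
contact_force: [0.3, -0.4, -1.2]
opening: 0.175
grasp_force: 49.8
```

```bash
python3 - <<'E'
from h import *
A=cur();print(A.round(3))
rows(A,M([.46,-.26,.16],tilt(0,-.5)),1)
s=cam("scene");t=cam("top");a=s["image"][100:300,130:330];b=t["image"][120:320,250:450]
cv2.imwrite("pics/e.png",cv2.resize(np.hstack([a,b]),None,fx=2,fy=2))
E
```

```text
[[ 0.48   0.877 -0.003  0.46 ]
 [ 0.877 -0.48   0.001 -0.26 ]
 [-0.001 -0.003 -1.     0.157]
 [ 0.     0.     0.     1.   ]]
1 rows xyz [0.02, 0.02, -0.26] rot [-0.0033, 0.0008, -0.0003] |mm| 2.6 deg 0.2
 path [[0.46, -0.26, 0.16]]
```

View pics/e.png

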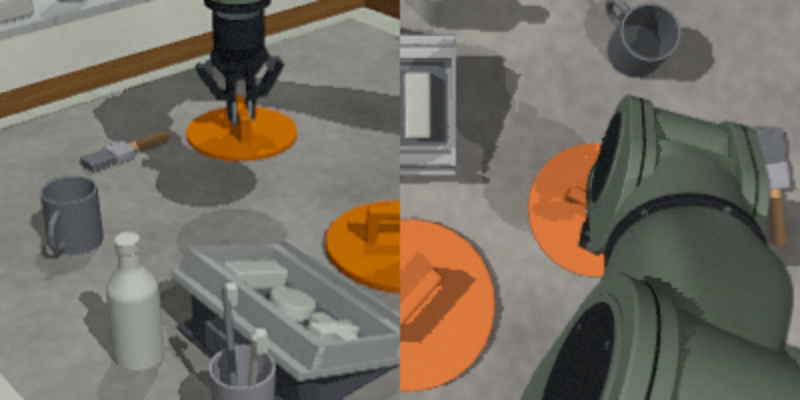

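The lid hangs level, handle up, over clear ledge. I'll lower it.

Call:
apply_moves:
  xyz:
    - [0, 0, 2]
    - [0, 0, 2.5]
    - [0, 0, 2.5]
    - [0, 0, 2.5]
    - [0, 0, 1.5]
    - [0, 0, 0.6]
    - [0, 0, 0.3]
    - [0, 0, 0]
  rot:
    - [0, 0, 0]
    - [0, 0, 0]
    - [0, 0, 0]
    - [0, 0, 0]
    - [0, 0, 0]
    - [0, 0, 0]
    - [0, 0, 0]
    - [0, 0, 0]
  claw: [0, 0, 0, 0, 0, 0, 0, 0]

```text
clock: 7.6
eef_pos: [0.4598, -0.26, 0.0397]
orientation: [0.86, 0.51, -0.001, -0.001]
contact_force: [-0.1, -0.4, -1.8]
opening: 0.18
grasp_force: 49.8
```

Call:
apply_moves:
  xyz:
    - [0, 0, 0.3]
    - [0, 0, 0.3]
    - [0, 0, 0]
  rot:
    - [0, 0, 0]
    - [0, 0, 0]
    - [0, 0, 0]
  claw: [0, 0, 0]

```text
clock: 7.9
eef_pos: [0.4595, -0.2602, 0.0333]
orientation: [0.86, 0.51, -0.001, -0.001]
contact_force: [-0.1, 0.1, -1.1]
opening: 0.178
grasp_force: 49.8
```

Call:
apply_moves:
  xyz:
    - [0, 0, 0.2]
    - [0, 0, 0.1]
    - [0, 0, 0]
  rot:
    - [0, 0, 0]
    - [0, 0, 0]
    - [0, 0, 0]
  claw: [0, 0, 0]

```text
clock: 8.2
eef_pos: [0.4595, -0.2601, 0.0303]
orientation: [0.86, 0.51, -0.001, -0.001]
contact_force: [-0.5, 0.1, -2.5]
opening: 0.177
grasp_force: 49.8
```

Call:
apply_moves:
  xyz:
    - [0, 0, 0.2]
    - [0, 0, 0.1]
    - [0, 0, 0]
  rot:
    - [0, 0, 0]
    - [0, 0, 0]
    - [0, 0, 0]
  claw: [0, 0, 0]

```text
clock: 8.5
eef_pos: [0.4594, -0.2601, 0.0272]
orientation: [0.86, 0.51, -0.001, -0.001]
contact_force: [0.4, -0.0, -1.2]
opening: 0.176
grasp_force: 49.8
```

Call:
apply_moves:
  xyz:
    - [0, 0, 0.2]
    - [0, 0, 0]
  rot:
    - [0, 0, 0]
    - [0, 0, 0]
  claw: [0, 0]

```text
clock: 8.7
eef_pos: [0.4594, -0.2601, 0.0252]
orientation: [0.86, 0.51, -0.001, -0.001]
contact_force: [-0.7, -0.6, -1.9]
opening: 0.176
grasp_force: 49.8
```

Call:
apply_moves:
  xyz:
    - [0, 0, 0.2]
    - [0, 0, 0]
  rot:
    - [0, 0, 0]
    - [0, 0, 0]
  claw: [0, 0]

```text
clock: 8.9
eef_pos: [0.4595, -0.2601, 0.0232]
orientation: [0.86, 0.51, -0.001, -0.001]
contact_force: [-0.0, 0.5, -1.1]
opening: 0.175
grasp_force: 49.9
```

Call:
apply_moves:
  xyz:
    - [0, 0, 0.2]
    - [0, 0, 0]
  rot:
    - [0, 0, 0]
    - [0, 0, 0]
  claw: [0, 0]

```text
clock: 9.1
eef_pos: [0.4597, -0.2602, 0.0221]
orientation: [0.86, 0.51, -0.001, -0.0]
contact_force: [-3.4, 1.6, 17.2]
opening: 0.176
grasp_force: 52.8
```

Call:
apply_moves:
  xyz:
    - [0, 0, 0.2]
    - [0, 0, 0]
  rot:
    - [0, 0, 0]
    - [0, 0, 0]
  claw: [0, 0]

```text
clock: 9.3
eef_pos: [0.4598, -0.2603, 0.0216]
orientation: [0.86, 0.51, -0.001, 0.0]
contact_force: [-11.2, 7.0, 55.2]
opening: 0.178
grasp_force: 58.4
```

Touchdown. I'll relieve the pressure, open the gripper and withdraw upward.

Call:
apply_moves:
  xyz:
    - [0, 0, -0.25]
    - [0, 0, 0]
    - [0, 0, 0]
    - [0, 0, 0]
    - [0, 0, 0]
    - [0, 0, 0]
  rot:
    - [0, 0, 0]
    - [0, 0, 0]
    - [0, 0, 0]
    - [0, 0, 0]
    - [0, 0, 0]
    - [0, 0, 0]
  claw: [0, 0, 0.7, 0.7, 0.7, 0.7]

```text
clock: 9.9
eef_pos: [0.4595, -0.2601, 0.0218]
orientation: [0.86, 0.51, -0.001, -0.001]
contact_force: [0.2, -0.1, -0.1]
opening: 0.702
grasp_force: 0.0
```

Call:
apply_moves:
  xyz:
    - [0, 0, -1]
    - [0, 0, -2]
    - [0, 0, -4]
    - [0, 0, -5]
    - [0, 0, -5]
    - [0, 0, -4]
    - [0, 0, 0]
    - [0, 0, 0]
  rot:
    - [0, 0, 0]
    - [0, 0, 0]
    - [0, 0, 0]
    - [0, 0, 0]
    - [0, 0, 0]
    - [0, 0, 0]
    - [0, 0, 0]
    - [0, 0, 0]
  claw: [0.7, 0.7, 0.7, 0.7, 0, 0, 0, 0]

```text
clock: 10.7
eef_pos: [0.46, -0.2602, 0.2329]
orientation: [0.86, 0.51, -0.001, -0.0]
contact_force: [-0.5, -0.9, -1.1]
opening: 0.018
grasp_force: 0.0
```

```bash
python3 - <<'E'
from h import *
A=cur();print(A[:3,3].round(3))
s=cam("scene");t=cam("top");a=s["image"][100:330,130:370];b=t["image"][125:220,170:290]
cv2.imwrite("pics/f1.png",s["image"]);cv2.imwrite("pics/f2.png",t["image"])
a=cv2.resize(a,(360,345));b=cv2.resize(b,(436,345),interpolation=cv2.INTER_CUBIC)
cv2.imwrite("pics/f.png",np.hstack([a,b]))
E
```

```text
[ 0.46  -0.26   0.233]
```

View pics/f.png

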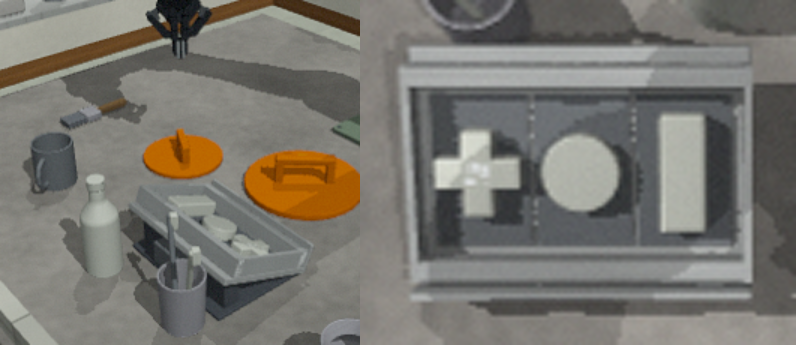

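The lid lies flat at (183,155) in the left half. The top crop shows the cross at (477,172), round at (580,173) and bar at (682,172). Now I'll locate the keys by mask centroids and triangulation.

```bash
python3 - <<'E'
from h import *
s=cam("scene");t=cam("top")
def blobs(d,x0,y0,x1,y1,lo):
    hsv=cv2.cvtColor(d["image"],cv2.COLOR_BGR2LAB).astype(int)
    m=((hsv[...,0]>lo)&(hsv[...,2]>131)).astype(np.uint8); mm=np.zeros_like(m); mm[y0:y1,x0:x1]=m[y0:y1,x0:x1]
    n,l,st,c=cv2.connectedComponentsWithStats(mm); return [(c[i].round(2).tolist(),int(st[i,4])) for i in range(1,n) if st[i,4]>60]
print("lab sample",cv2.cvtColor(t["image"],cv2.COLOR_BGR2LAB)[172,[202,231,258,245]].tolist())
for lo in (130,150):
  print("top",blobs(t,185,145,275,200,lo)); print("scene",blobs(s,225,220,325,285,lo))
E
```

```text
lab sample [[205, 125, 131], [181, 126, 132], [187, 124, 133], [90, 128, 127]]
top [([258.25, 172.07], 327), ([201.76, 171.96], 238), ([230.27, 172.32], 303)]
scene [([309.47, 229.24], 376), ([275.39, 248.97], 547)]
top [([258.18, 172.41], 320), ([201.68, 171.89], 235), ([230.21, 172.32], 301)]
scene [([267.44, 243.11], 369), ([291.86, 263.41], 70)]
```

```bash
python3 - <<'E'
from h import *
t=cam("top")
P=onplane(t,[[201.7,172],[230.24,172.32],[258.2,172.3]],(0,0,.079));print(P.round(4).tolist(),np.diff(P,axis=0).round(4).tolist())
d=P[2]-P[0];yaw=np.arctan2(d[0],-d[1]);print("yaw",yaw)
R=tilt(22,yaw);n=-R[:,2];print("n",n.round(3))
for i,nm in((2,"bar"),(1,"round"),(0,"cross")):
    top=P[i]; print(nm,"pre",(top+.08*n).round(4))
A=cur();B=M(P[2]+.08*n,R);rows(A,B,12);C=M(P[2]+.015*n,R);rows(B,C,4)
D=M(P[1]+.03*n,R);rows(M(P[2]+.03*n,R),D,4); rows(D,M(P[0]+.03*n,R),4)
E
```

```text
[[0.6192, 0.1193, 0.079], [0.6162, 0.0413, 0.079], [0.6142, -0.0354, 0.079]] [[-0.0029, -0.078, 0.0], [-0.002, -0.0767, 0.0]]
yaw -0.03177580356141356
n [-0.374  0.012  0.927]
bar pre [ 0.5843 -0.0344  0.1532]
round pre [0.5863 0.0423 0.1532]
cross pre [0.5892 0.1203 0.1532]
12 rows xyz [2.1, 0.35, 0.76] rot [-0.0317, 0.0075, -0.0385] |mm| 22.5 deg 2.89
 path [[0.46, -0.26, 0.23], [0.51, -0.19, 0.2], [0.55, -0.11, 0.18], [0.58, -0.03, 0.15]]
4 rows xyz [-0.0, -0.0, 1.62] rot [0.0, 0.0, 0.0] |mm| 16.2 deg 0.0
 path [[0.58, -0.03, 0.15], [0.61, -0.04, 0.09]]
4 rows xyz [1.92, -0.01, -0.0] rot [0.0, 0.0, 0.0] |mm| 19.2 deg 0.0
 path [[0.6, -0.04, 0.11], [0.6, 0.04, 0.11]]
4 rows xyz [1.95, 0.01, 0.0] rot [0.0, 0.0, 0.0] |mm| 19.5 deg 0.0
 path [[0.6, 0.04, 0.11], [0.61, 0.12, 0.11]]
```

Call:
apply_moves:
  xyz:
    - [2.1, 0.35, 0.76]
    - [2.1, 0.35, 0.76]
    - [2.1, 0.35, 0.76]
    - [2.1, 0.35, 0.76]
    - [2.1, 0.35, 0.76]
    - [2.1, 0.35, 0.76]
    - [2.1, 0.35, 0.76]
    - [2.1, 0.35, 0.76]
    - [2.1, 0.35, 0.76]
    - [2.1, 0.35, 0.76]
    - [2.1, 0.35, 0.76]
    - [2.1, 0.35, 0.76]
  rot:
    - [-0.0317, 0.0075, -0.0385]
    - [-0.0317, 0.0075, -0.0385]
    - [-0.0317, 0.0075, -0.0385]
    - [-0.0317, 0.0075, -0.0385]
    - [-0.0317, 0.0075, -0.0385]
    - [-0.0317, 0.0075, -0.0385]
    - [-0.0317, 0.0075, -0.0385]
    - [-0.0317, 0.0075, -0.0385]
    - [-0.0317, 0.0075, -0.0385]
    - [-0.0317, 0.0075, -0.0385]
    - [-0.0317, 0.0075, -0.0385]
    - [-0.0317, 0.0075, -0.0385]
  claw: [0, 0, 0, 0, 0, 0, 0, 0, 0, 0, 0, 0]

```text
clock: 12.15
eef_pos: [0.5852, -0.0333, 0.1528]
orientation: [0.705, 0.683, 0.133, 0.138]
contact_force: [1.4, 0.1, -0.8]
opening: 0.003
grasp_force: 0.0
```

Call:
apply_moves:
  xyz:
    - [0, 0, 0]
    - [0, 0, 1.6]
    - [0, 0, 1.6]
    - [0, 0, 1.6]
    - [0, 0, 1.2]
    - [0, 0, 0]
    - [0, 0, 0]
  rot:
    - [0, 0, 0]
    - [0, 0, 0]
    - [0, 0, 0]
    - [0, 0, 0]
    - [0, 0, 0]
    - [0, 0, 0]
    - [0, 0, 0]
  claw: [0, 0, 0, 0, 0, 0, 0]

```text
clock: 12.85
eef_pos: [0.6111, -0.0356, 0.1015]
orientation: [0.706, 0.683, 0.13, 0.135]
contact_force: [0.2, -0.0, -0.2]
opening: -0.001
grasp_force: 0.0
```

```bash
cat > k.py <<'E'
from h import *
import sys
Ps={"bar":[.6142,-.0354,.079],"round":[.6162,.0413,.079],"cross":[.6192,.1193,.079]}
R=tilt(22,-.0318);n=-R[:,2];o=get_obs();P=np.array(Ps[sys.argv[1]])
# height above tray floor along n at this key (floor passes z=.055 at console origin; key nominal k=26mm)
print("rel tool mm",((o["eef_pos"]-P)@R*1e3).round(2),"F along n",round(o["contact_force"]@n,2),"clock",o["clock"],"roterr",Rn.from_matrix(R.T@cur()[:3,:3]).as_rotvec().round(4))
E
python3 k.py bar
```

```text
rel tool mm [ -0.27   5.52 -22.04] F along n -0.27 clock 12.85 roterr [ 0.0072 -0.0007  0.0008]
```

Call:
apply_moves:
  xyz:
    - [0, -0.5, 0.6]
    - [0, 0, 0.5]
    - [0, 0, 0]
  rot:
    - [0, 0, 0]
    - [0, 0, 0]
    - [0, 0, 0]
  claw: [0, 0, 0]

```text
clock: 13.15
eef_pos: [0.6141, -0.0354, 0.0919]
orientation: [0.706, 0.684, 0.128, 0.132]
contact_force: [0.1, -0.5, 0.4]
opening: 0.002
grasp_force: 0.0
```

Call:
apply_moves:
  xyz:
    - [0, 0, 0.2]
    - [0, 0, 0]
  rot:
    - [0, 0, 0]
    - [0, 0, 0]
  claw: [0, 0]

```text
clock: 13.35
eef_pos: [0.6151, -0.0354, 0.0905]
orientation: [0.706, 0.684, 0.128, 0.132]
contact_force: [0.1, -0.2, 0.6]
opening: 0.002
grasp_force: 0.0
```

Call:
apply_moves:
  xyz:
    - [0, 0, 0.2]
    - [0, 0, 0]
  rot:
    - [0, 0, 0]
    - [0, 0, 0]
  claw: [0, 0]

```text
clock: 13.55
eef_pos: [0.616, -0.0356, 0.0888]
orientation: [0.706, 0.684, 0.128, 0.132]
contact_force: [-0.2, -0.9, 0.5]
opening: -0.003
grasp_force: 0.0
```

Call:
apply_moves:
  xyz:
    - [0, 0, 0.2]
    - [0, 0, 0]
  rot:
    - [0, 0, 0]
    - [0, 0, 0]
  claw: [0, 0]

```text
clock: 13.75
eef_pos: [0.617, -0.0355, 0.0871]
orientation: [0.706, 0.684, 0.127, 0.132]
contact_force: [0.3, -0.0, 0.5]
opening: 0.003
grasp_force: 0.0
```

Call:
apply_moves:
  xyz:
    - [0, 0, 0.2]
    - [0, 0, 0]
  rot:
    - [0, 0, 0]
    - [0, 0, 0]
  claw: [0, 0]

```text
clock: 13.95
eef_pos: [0.618, -0.0356, 0.0854]
orientation: [0.706, 0.684, 0.127, 0.131]
contact_force: [0.2, -1.0, -0.1]
opening: 0.0
grasp_force: 0.0
```

```bash
python3 k.py bar; python3 -c "
from h import *
print(get_obs()['q'].round(3))"
```

```text
rel tool mm [-0.09  5.94 -4.55] F along n -0.14 clock 13.95 roterr [ 0.016  -0.0001  0.0002]
[-8.000e-03  8.820e-01  1.500e-02  1.891e+00  3.040e-01  1.000e-03
 -3.370e-01]
```

Wrist joint 6 has reached its lower limit at the 22° tilt, so I'll press with the tool at about a 10° tilt while still travelling along the key normal.

```bash
sed -i 's/^R=tilt(22,-.0318);n=-R\[:,2\]/R=tilt(10,-.0318);N=tilt(22,-.0318);n=-N[:,2]/; s/(o\["eef_pos"\]-P)@R\*/(o["eef_pos"]-P)@N*/' k.py
cat >> k.py <<'E'
print("q6",o["q"][5].round(3),"q7",o["q"][6].round(2))
if len(sys.argv)>2: rows(cur(),M(P+float(sys.argv[2])/1e3*n,R),int(sys.argv[3]))
E
python3 k.py bar 20 4
```

```text
rel tool mm [-0.09  5.94 -4.55] F along n -0.14 clock 13.95 roterr [-1.935e-01 -1.000e-04  3.000e-04]
q6 0.001 q7 -0.34
4 rows xyz [0.0, -0.18, -0.37] rot [0.0484, 0.0, -0.0001] |mm| 4.1 deg 2.77
 path [[0.62, -0.04, 0.09], [0.61, -0.04, 0.1]]
```

Call:
apply_moves:
  xyz:
    - [0, -0.18, -0.37]
    - [0, -0.18, -0.37]
    - [0, -0.18, -0.37]
    - [0, -0.18, -0.37]
    - [0, 0, 0]
    - [0, 0, 0]
  rot:
    - [0.0484, 0, 0]
    - [0.0484, 0, 0]
    - [0.0484, 0, 0]
    - [0.0484, 0, 0]
    - [0, 0, 0]
    - [0, 0, 0]
  claw: [0, 0, 0, 0, 0, 0]

```text
clock: 14.55
eef_pos: [0.6067, -0.0354, 0.0974]
orientation: [0.716, 0.693, 0.061, 0.063]
contact_force: [-0.1, 0.7, 0.1]
opening: 0.0
grasp_force: 0.0
```

```bash
python3 k.py bar 4 4
```

```text
rel tool mm [ -0.22  -0.   -19.89] F along n 0.08 clock 14.55 roterr [-0.0011 -0.0001  0.0005]
q6 0.404 q7 -0.29
4 rows xyz [0.01, 0.08, 0.39] rot [0.0003, 0.0, -0.0001] |mm| 4.0 deg 0.02
 path [[0.61, -0.04, 0.1], [0.61, -0.04, 0.08]]
```

Call:
apply_moves:
  xyz:
    - [0, 0.1, 0.49]
    - [0, 0.1, 0.49]
    - [0, 0.08, 0.39]
    - [0, 0, 0]
  rot:
    - [0, 0, 0]
    - [0, 0, 0]
    - [0, 0, 0]
    - [0, 0, 0]
  claw: [0, 0, 0, 0]

```text
clock: 14.95
eef_pos: [0.6117, -0.0353, 0.0838]
orientation: [0.716, 0.693, 0.06, 0.062]
contact_force: [0.9, -0.2, 0.7]
opening: 0.001
grasp_force: 0.0
```

Call:
apply_moves:
  xyz:
    - [0, 0.04, 0.2]
    - [0, 0, 0]
  rot:
    - [0, 0, 0]
    - [0, 0, 0]
  claw: [0, 0]

```text
clock: 15.15
eef_pos: [0.6126, -0.0354, 0.0826]
orientation: [0.716, 0.693, 0.061, 0.063]
contact_force: [-0.2, -0.8, -0.8]
opening: -0.003
grasp_force: 0.0
```

Call:
apply_moves:
  xyz:
    - [0, 0.04, 0.2]
    - [0, 0, 0]
  rot:
    - [0, 0, 0]
    - [0, 0, 0]
  claw: [0, 0]

```text
clock: 15.35
eef_pos: [0.6135, -0.0355, 0.0809]
orientation: [0.716, 0.693, 0.061, 0.063]
contact_force: [-2.2, -0.5, 3.5]
opening: -0.001
grasp_force: 1.6
```

Call:
apply_moves:
  xyz:
    - [0, 0.04, 0.2]
    - [0, 0, 0]
  rot:
    - [0, 0, 0]
    - [0, 0, 0]
  claw: [0, 0]

```text
clock: 15.55
eef_pos: [0.6143, -0.0355, 0.079]
orientation: [0.716, 0.693, 0.061, 0.063]
contact_force: [-0.5, 0.8, 4.8]
opening: -0.002
grasp_force: 2.6
```

Call:
apply_moves:
  xyz:
    - [0, 0.04, 0.2]
    - [0, 0.04, 0.2]
    - [0, 0.04, 0.2]
    - [0, 0, 0]
  rot:
    - [0, 0, 0]
    - [0, 0, 0]
    - [0, 0, 0]
    - [0, 0, 0]
  claw: [0, 0, 0, 0]

```text
clock: 15.95
eef_pos: [0.6166, -0.0356, 0.0735]
orientation: [0.716, 0.693, 0.061, 0.063]
contact_force: [-3.5, 0.4, 10.6]
opening: -0.001
grasp_force: 5.2
```

Call:
apply_moves:
  xyz:
    - [0, 0.02, 0.1]
    - [0, 0.02, 0.1]
    - [0, 0, 0]
  rot:
    - [0, 0, 0]
    - [0, 0, 0]
    - [0, 0, 0]
  claw: [0, 0, 0]

```text
clock: 16.25
eef_pos: [0.6173, -0.0356, 0.0718]
orientation: [0.716, 0.693, 0.061, 0.063]
contact_force: [-3.7, 1.6, 11.5]
opening: -0.002
grasp_force: 6.0
```

```bash
python3 k.py bar 20 4
```

```text
rel tool mm [-0.09  0.14  7.87] F along n 12.05 clock 16.25 roterr [-0.0006 -0.0001  0.0003]
q6 0.377 q7 -0.3
4 rows xyz [0.0, -0.15, -0.68] rot [0.0001, 0.0, -0.0001] |mm| 7.0 deg 0.01
 path [[0.62, -0.04, 0.07], [0.61, -0.04, 0.1]]
```

Bar pressed about 10 mm at 12 N. I'll retract and move over the round key.

Call:
apply_moves:
  xyz:
    - [0, -0.1, -0.5]
    - [0, -0.2, -1]
    - [0, -0.2, -1]
    - [0, -0.06, -0.3]
    - [1.95, 0, 0]
    - [1.95, 0, 0]
    - [1.95, 0, 0]
    - [1.9, 0, 0]
    - [0, 0, 0]
    - [0, 0, 0]
  rot:
    - [0, 0, 0]
    - [0, 0, 0]
    - [0, 0, 0]
    - [0, 0, 0]
    - [0, 0, 0]
    - [0, 0, 0]
    - [0, 0, 0]
    - [0, 0, 0]
    - [0, 0, 0]
    - [0, 0, 0]
  claw: [0, 0, 0, 0, 0, 0, 0, 0, 0, 0]

```text
clock: 17.25
eef_pos: [0.6091, 0.0422, 0.0979]
orientation: [0.715, 0.693, 0.06, 0.063]
contact_force: [0.6, -1.3, -0.8]
opening: -0.002
grasp_force: 0.0
```

```bash
python3 k.py round 12 2
```

```text
rel tool mm [  0.64   0.46 -20.17] F along n -0.96 clock 17.25 roterr [ 0.0003 -0.0003 -0.0002]
q6 0.413 q7 -0.4
2 rows xyz [-0.03, 0.06, 0.4] rot [-0.0001, 0.0002, 0.0001] |mm| 4.1 deg 0.01
 path [[0.61, 0.04, 0.1]]
```

Call:
apply_moves:
  xyz:
    - [-0.06, 0.05, 0.49]
    - [0, 0.1, 0.49]
    - [0, 0, 0]
  rot:
    - [0, 0, 0]
    - [0, 0, 0]
    - [0, 0, 0]
  claw: [0, 0, 0]

```text
clock: 17.55
eef_pos: [0.6123, 0.0409, 0.0877]
orientation: [0.716, 0.693, 0.06, 0.062]
contact_force: [-0.7, -0.0, 0.0]
opening: -0.002
grasp_force: 0.0
```

Call:
apply_moves:
  xyz:
    - [0, 0.04, 0.2]
    - [0, 0.04, 0.2]
    - [0, 0, 0]
  rot:
    - [0, 0, 0]
    - [0, 0, 0]
    - [0, 0, 0]
  claw: [0, 0, 0]

```text
clock: 17.85
eef_pos: [0.6138, 0.0414, 0.0846]
orientation: [0.716, 0.693, 0.061, 0.063]
contact_force: [0.2, -0.6, 0.0]
opening: -0.001
grasp_force: 0.0
```

Call:
apply_moves:
  xyz:
    - [0, 0.04, 0.2]
    - [0, 0.04, 0.2]
    - [0, 0, 0]
  rot:
    - [0, 0, 0]
    - [0, 0, 0]
    - [0, 0, 0]
  claw: [0, 0, 0]

```text
clock: 18.15
eef_pos: [0.6153, 0.0414, 0.0807]
orientation: [0.716, 0.693, 0.06, 0.063]
contact_force: [-0.4, 0.8, -0.1]
opening: -0.0
grasp_force: 0.0
```

Call:
apply_moves:
  xyz:
    - [0, 0.04, 0.2]
    - [0, 0.04, 0.2]
    - [0, 0, 0]
  rot:
    - [0, 0, 0]
    - [0, 0, 0]
    - [0, 0, 0]
  claw: [0, 0, 0]

```text
clock: 18.45
eef_pos: [0.6168, 0.0414, 0.0769]
orientation: [0.716, 0.693, 0.061, 0.063]
contact_force: [0.1, -0.3, -0.1]
opening: -0.002
grasp_force: 0.0
```

Call:
apply_moves:
  xyz:
    - [0, 0.04, 0.2]
    - [0, 0.02, 0.1]
    - [0, 0, 0]
  rot:
    - [0, 0, 0]
    - [0, 0, 0]
    - [0, 0, 0]
  claw: [0, 0, 0]

```text
clock: 18.75
eef_pos: [0.618, 0.0414, 0.0743]
orientation: [0.716, 0.693, 0.061, 0.063]
contact_force: [-1.1, 0.0, 4.3]
opening: -0.003
grasp_force: 2.2
```

Call:
apply_moves:
  xyz:
    - [0, 0.04, 0.2]
    - [0, 0.02, 0.1]
    - [0, 0, 0]
  rot:
    - [0, 0, 0]
    - [0, 0, 0]
    - [0, 0, 0]
  claw: [0, 0, 0]

```text
clock: 19.05
eef_pos: [0.6191, 0.0413, 0.0715]
orientation: [0.716, 0.693, 0.061, 0.063]
contact_force: [-1.8, 0.5, 6.8]
opening: -0.002
grasp_force: 3.6
```

Call:
apply_moves:
  xyz:
    - [0, 0.04, 0.2]
    - [0, 0.02, 0.1]
    - [0, 0, 0]
  rot:
    - [0, 0, 0]
    - [0, 0, 0]
    - [0, 0, 0]
  claw: [0, 0, 0]

```text
clock: 19.35
eef_pos: [0.6203, 0.0413, 0.0688]
orientation: [0.716, 0.693, 0.061, 0.063]
contact_force: [-3.5, -0.2, 8.9]
opening: 0.0
grasp_force: 4.9
```

Call:
apply_moves:
  xyz:
    - [0, 0.03, 0.15]
    - [0, 0.02, 0.12]
    - [0, 0, 0]
    - [0, 0, 0]
  rot:
    - [0, 0, 0]
    - [0, 0, 0]
    - [0, 0, 0]
    - [0, 0, 0]
  claw: [0, 0, 0, 0]

```text
clock: 19.75
eef_pos: [0.6212, 0.0412, 0.0664]
orientation: [0.716, 0.693, 0.061, 0.063]
contact_force: [-3.4, 0.7, 11.2]
opening: -0.001
grasp_force: 6.0
```

```bash
python3 k.py round 20 4
```

```text
rel tool mm [ 0.07 -0.04 13.56] F along n 11.68 clock 19.75 roterr [-0.0005 -0.      0.0004]
q6 0.376 q7 -0.4
4 rows xyz [-0.0, -0.17, -0.82] rot [0.0001, 0.0, -0.0001] |mm| 8.4 deg 0.01
 path [[0.62, 0.04, 0.07], [0.61, 0.04, 0.1]]
```

Call:
apply_moves:
  xyz:
    - [0, -0.1, -0.5]
    - [0, -0.2, -1]
    - [0, -0.2, -1]
    - [0, -0.18, -0.8]
    - [1.95, 0, 0]
    - [1.95, 0, 0]
    - [1.95, 0, 0]
    - [1.95, 0, 0]
    - [0, 0, 0]
    - [0, 0, 0]
  rot:
    - [0, 0, 0]
    - [0, 0, 0]
    - [0, 0, 0]
    - [0, 0, 0]
    - [0, 0, 0]
    - [0, 0, 0]
    - [0, 0, 0]
    - [0, 0, 0]
    - [0, 0, 0]
    - [0, 0, 0]
  claw: [0, 0, 0, 0, 0, 0, 0, 0, 0, 0]

```text
clock: 20.75
eef_pos: [0.611, 0.1195, 0.0975]
orientation: [0.715, 0.693, 0.061, 0.063]
contact_force: [-0.6, -0.4, 0.1]
opening: -0.001
grasp_force: 0.0
```

```bash
python3 k.py cross 12 2
```

```text
rel tool mm [-1.000e-02 -6.400e-01 -2.025e+01] F along n 0.26 clock 20.75 roterr [ 0.0001 -0.0003 -0.0002]
q6 0.449 q7 -0.5
2 rows xyz [0.0, 0.12, 0.4] rot [-0.0, 0.0001, 0.0001] |mm| 4.1 deg 0.01
 path [[0.61, 0.12, 0.1]]
```

Call:
apply_moves:
  xyz:
    - [0, 0.14, 0.49]
    - [0, 0.12, 0.49]
    - [0, 0, 0]
  rot:
    - [0, 0, 0]
    - [0, 0, 0]
    - [0, 0, 0]
  claw: [0, 0, 0]

```text
clock: 21.05
eef_pos: [0.6154, 0.1187, 0.0873]
orientation: [0.716, 0.693, 0.06, 0.062]
contact_force: [-0.4, 0.5, 0.1]
opening: -0.001
grasp_force: 0.0
```

Call:
apply_moves:
  xyz:
    - [0, 0.04, 0.2]
    - [0, 0.04, 0.2]
    - [0, 0, 0]
  rot:
    - [0, 0, 0]
    - [0, 0, 0]
    - [0, 0, 0]
  claw: [0, 0, 0]

```text
clock: 21.35
eef_pos: [0.6169, 0.1193, 0.0841]
orientation: [0.716, 0.693, 0.06, 0.063]
contact_force: [0.7, -0.9, -0.0]
opening: 0.001
grasp_force: 0.0
```

Call:
apply_moves:
  xyz:
    - [0, 0.04, 0.2]
    - [0, 0.04, 0.2]
    - [0, 0, 0]
  rot:
    - [0, 0, 0]
    - [0, 0, 0]
    - [0, 0, 0]
  claw: [0, 0, 0]

```text
clock: 21.65
eef_pos: [0.6184, 0.1193, 0.0803]
orientation: [0.716, 0.693, 0.06, 0.063]
contact_force: [-0.7, 0.4, -0.2]
opening: 0.003
grasp_force: 0.0
```

Call:
apply_moves:
  xyz:
    - [0, 0.04, 0.2]
    - [0, 0.02, 0.1]
    - [0, 0, 0]
  rot:
    - [0, 0, 0]
    - [0, 0, 0]
    - [0, 0, 0]
  claw: [0, 0, 0]

```text
clock: 21.95
eef_pos: [0.6196, 0.1193, 0.0777]
orientation: [0.716, 0.693, 0.061, 0.063]
contact_force: [-0.9, 0.2, 3.8]
opening: 0.001
grasp_force: 1.7
```

Call:
apply_moves:
  xyz:
    - [0, 0.04, 0.2]
    - [0, 0.04, 0.2]
    - [0, 0.04, 0.2]
    - [0, 0, 0]
  rot:
    - [0, 0, 0]
    - [0, 0, 0]
    - [0, 0, 0]
    - [0, 0, 0]
  claw: [0, 0, 0, 0]

```text
clock: 22.35
eef_pos: [0.622, 0.1193, 0.0721]
orientation: [0.716, 0.693, 0.061, 0.063]
contact_force: [-2.5, 0.6, 8.3]
opening: 0.002
grasp_force: 4.5
```

Call:
apply_moves:
  xyz:
    - [0, 0.03, 0.15]
    - [0, 0.03, 0.15]
    - [0, 0, 0]
    - [0, 0, 0]
  rot:
    - [0, 0, 0]
    - [0, 0, 0]
    - [0, 0, 0]
    - [0, 0, 0]
  claw: [0, 0, 0, 0]

```text
clock: 22.75
eef_pos: [0.623, 0.1193, 0.0695]
orientation: [0.716, 0.693, 0.061, 0.063]
contact_force: [-4.3, -1.0, 10.8]
opening: -0.001
grasp_force: 5.7
```

```bash
python3 k.py cross
```

```text
rel tool mm [ 0.09 -0.   10.25] F along n 11.63 clock 22.75 roterr [-0.0005  0.0001  0.0003]
q6 0.421 q7 -0.5
```

All three keys have gone home at about 11.7 N. I'll retract and check the scene.

Call:
apply_moves:
  xyz:
    - [0, -0.1, -0.5]
    - [0, -0.2, -1]
    - [0, -0.4, -2]
    - [0, -0.8, -4]
    - [0, -0.8, -4]
    - [0, -0.4, -2]
    - [0, 0, 0]
    - [0, 0, 0]
    - [0, 0, 0]
  rot:
    - [0, 0, 0]
    - [0, 0, 0]
    - [0, 0, 0]
    - [0, 0, 0]
    - [0, 0, 0]
    - [0, 0, 0]
    - [0, 0, 0]
    - [0, 0, 0]
    - [0, 0, 0]
  claw: [0, 0, 0, 0, 0, 0, 0, 0, 0]

```text
clock: 23.65
eef_pos: [0.5727, 0.1207, 0.1964]
orientation: [0.716, 0.693, 0.06, 0.062]
contact_force: [-1.0, 0.5, -0.5]
opening: -0.002
grasp_force: 0.0
```

```bash
python3 - <<'E'
from h import *
s=cam("scene");cv2.imwrite("pics/g.png",s["image"]);print(get_obs()["contact_force"],get_obs()["qvel"].round(3))
E
```

```text
[-0.01105185 -0.27702694  0.36503941] [ 0.001 -0.001 -0.001 -0.003 -0.001  0.001 -0.   ]
```

View pics/g.png

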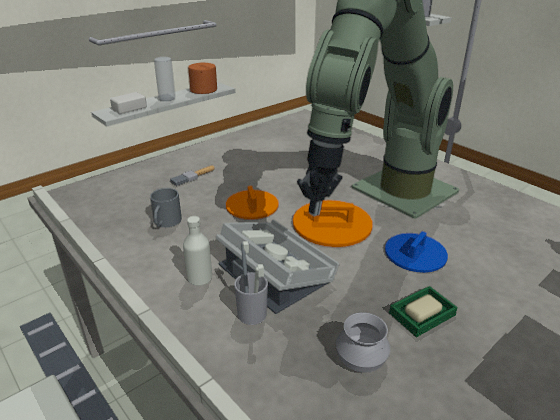

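The lid lies flat at (252,204), the keys are up, the bystanders are where they were, and the arm is clear of everything.

```bash
python3 -c "
from rig import *
print(sign_off())"
```

```text
the job is handed in; nothing more can be done
None
```

The job is handed in (no verdict was returned): the lid lies flat, handle up, on the bare ledge, and bar, round and cross were pressed in that order, each about 10 mm at roughly 12 N, and let up again.

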